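# Gather pump parts in the rinse dish and turn its lip to the drain

## Robot

A 7-joint arm with a two-finger parallel gripper is mounted at the origin on the work surface. World frame = base frame: x ahead of the robot, y to its left, z up, the work surface at z = 0. Lengths are in m, angles in rad, forces in N, time in s.
With the tool pointing down it reaches from about 0.425 to 0.825 m from the base axis. Payload 3.6 kg.
Tool frame: the origin (TCP) lies midway between the tips of the shut fingers; the grasp point (between the pads) lies behind it (ctrl.grip_point_offset is the z of the grasp point in the tool frame, in m); z points along the fingers, y is the direction in which the jaws open and shut (so a half turn about z gives the same grasp; the last joint's range is limited). The gripper opens to 93 mm and grips with 3 to 60 N. Pads are 15 mm wide; open, the fingers measure 128 mm over their backs; the gripper's body (75 mm by 188 mm) begins 65 mm behind the grasp point.
Start: joints at [1.079, 0.615, -0.013, 1.423, 0.008, 1.103, -0.04], TCP at [0.291, -0.581, 0.219] pointing down, gripper open.
Joint ranges: [-3.12, 3.12], [-0.3, 2.06], [-1.34, 1.32], [0.26, 2.42], [-1.36, 4.5], [0.01, 1.98], [-2.84, 2.84]. Speed limits (rad/s): [2.79, 2.79, 3.14, 3.14, 3.14, 3.14, 3.14].

## Interface

Orientations are given as a unit quaternion [x, y, z, w].
In Python, from station import ctrl, grab_frame, hand_in gives the robot as it stands. The module is installed in compiled form; this text tells all that it offers.
- The arm moves only by the tool drive_tool, never from a script. Its argument "deltas" is a list of rows, each a list of 3 entries, a list of its own where there are three numbers: the turn, a rotation vector about the world's x, y, z in degrees, then the shift along the world's x, y, z in mm, then the gripper command: -1 is fully open, 1 is shut, values between are in proportion. In form: [[[rx, ry, rz], [x, y, z], gripper], ...]. A call has 1 to 20 rows; each row is the pose to reach, as a shift and turn from the pose commanded when the call began; what a row does not reach only later rows make up. A row lasts 1/8 s, in which the tool goes at most 62.5 mm and 10.7 degrees, less where a joint would pass 70% of its speed; a pose out of reach is approached as far as the arm can. A call with a gripper value outside its range is refused whole. The fingers move at their own pace and stop on an object; "newtons" is the grip in N (left out, the last holds). Time passes only in rows, so rows that repeat a pose let the fingers close. It gives the time, the measured TCP pose, the force and the opening at its end, in the units of the state.
- ctrl.get_obs(): the state, without advancing time (a new reading comes with each control period).
- grab_frame(name): name is "side" or "top" or "wrist"; returns a dict with "image" (480x640x3 uint8, blue, green, red), "mtx" (3x3 intrinsics, pixels), "eye" and "orientation" of the camera in the world; the wrist camera has in their place "tool_from_camera" (4x4, takes a point from camera to tool coordinates, whose origin is the TCP and whose axes are the flange's). Camera axes: x right, y up, looking along -z (the intrinsics and any distortion apply to the point x, -y, -z); pixel columns grow to the right and rows downward; lengths in m; the calibration is good to about 2 mm. A picture is of the moment at which its call begins: read the wrist's pose just before it. There is no depth.
- hand_in(): hands the job in, once; it reports no verdict.
The state is a dict: "t": time; "q": joint angles; "joint_vel": joint speeds; "tau": joint torques, N m; "eef_pos": TCP position; "tcp_rot": TCP orientation; "wrist_force": force on the tool from outside, world axes, zero at the start; "moment": the same for the moment, N m; "gripper_width": opening from 0.0 (shut) to 1.0 (fully open).
Only numpy, scipy, OpenCV 4.12 (cv2) and the standard library are available. Lean on these libraries where they do the work, as an engineer would, in place of code of your own. Each camera call takes 0.05 s, during which the arm holds its last target. There are 200 camera calls.

## Task

Drop the blue and the orange pump plunger, one by one and foot down, into the two pockets of the rinse dish while it stands on the shelf. Then take the dish by its arched handle, lift it straight up, and once it is about 10 cm above the shelf turn it a quarter turn in the air so that its blue pouring lip points straight at the drain in the basin, keeping it level and the loose steel ball in the middle all the while. Finish still holding the dish there, still and level; leave the dispenser, tumbler, brush and spoon alone.

Things in the scene. Friction and masses are not known exactly. Their poses are not given: they have to be found in the camera images.
- dish: white ceramic rinse dish, loose, 0.35 kg: round shallow funnel (radius 62, slope 9 degrees, 5 high in the middle, 15 at the rim), blue pouring lip on +x (to 90 out, 36 wide, 21 high), pocket block on -x (34 in x by 116 in y, centred at x -73, 20 high), steel handle arching over the middle along y. All mm. Origin: middle of its foot; z up. At the start the lip points away from the robot, within 18 degrees
- handle (a point): middle of the handle crossbar, 82 mm above the dish foot, straight above the dish middle. The crossbar runs along the dish y (124 mm long), is 10 mm thick in the dish x and 12 mm high; its posts stand at y = +-59 mm. Grip it across, along the dish x. The ball top below it is 27 mm above the foot
- lip (a point): outer end of the blue pouring lip, 90 mm from the dish's middle along the dish's +x
- pocket_left (a point): centre of the floor of the pocket at (-73, +38) mm in the dish's frame: a bore of 20 mm diameter and 15 mm depth; floor 5 mm and mouth 20 mm above the dish's foot
- pocket_right (a point): the same for the pocket at (-73, -38) mm
- ball_center (a point): centre of the loose steel ball, 22 mm diameter, 43 g, lying in the middle of the dish; it rolls off the middle if the dish is tilted by 9 degrees or jerked
- plunger_blue: blue plastic pump plunger, loose, standing upright on the shelf: a plain round rod 16 mm in diameter and 55 mm tall with a chamfered foot, 20 g. Origin: centre of its foot; z up along the rod. Either plunger may go in either pocket; in a pocket 40 mm of it stands out
- plunger_orange: orange plunger, of the same shape and size
- drain (a point): dark drain in the middle of the white basin's floor; the basin (550 by 300 mm, rim 15 mm above the shelf) lies beside the shelf, to the robot's left or to its right; on the other side is a grey draining board. Point the lip at it as seen from above
- dispenser: white plastic pump dispenser, 70 mm in diameter, 190 mm tall, loose; leave alone. Origin: centre of its underside
- tumbler: glass tumbler, 72 mm in diameter, 90 mm tall, loose; leave alone. Origin: centre of its underside
- brush: red scrubbing brush, 150 by 45 mm, 65 mm tall, lying along its x axis; leave alone. Origin: centre of its underside
- spoon: steel tablespoon, 200 mm long, lying along its x axis; leave alone. Origin: at its underside, mid-length
There are look-alikes about, which are no part of the job. Of the things shaped like the dish, the white one is meant.

How it is judged:
By the outcome, as a careful person would: the job done as asked, in the order asked, and still so for the second after the job is handed in, while the arm keeps its last pose, push and grip.
It also fails if it takes over 72 s, if anything falls off the work surface, if the arm or the gripper's body presses on something with over 40 N, if the wrist force passes 120 N, or if a joint passes its speed limit or range.

## Working session

There is one attempt and no reset: what is moved stays moved. The work goes in short steps, Python scripts to look and compute and a tool call to move; the robot and the scene stay as the last step left them, time stands still between calls to the robot, and variables do not carry over. Pictures are saved under pics/ and viewed, about 8 in all and at most 12, crops included, and the job is handed in when it is done.

Besides the shell and the picture viewer there is one more tool, called after "Request:" by a JSON object that holds its "fn" and its "kwargs". drive_tool: Moves the arm, as the interface text tells. Its arguments: {"type":"object","properties":{"deltas":{"type":"array"},"newtons":{"type":"number"}},"required":["deltas"]}

```bash
mkdir -p pics; cat > h.py <<'E'
import numpy as np, cv2
from scipy.spatial.transform import Rotation as R
from station import ctrl, grab_frame
def cam(name):
    o=ctrl.get_obs(); f=grab_frame(name)
    if name=="wrist":
        T=np.eye(4); T[:3,:3]=R.from_quat(o["tcp_rot"]).as_matrix(); T[:3,3]=o["eef_pos"]
        M=T@np.array(f["tool_from_camera"])
        f["E"]=M[:3,3]; f["Rm"]=M[:3,:3]
    else:
        f["E"]=np.array(f["eye"]); q=np.array(f["orientation"]); f["Rm"]=R.from_quat(q).as_matrix() if q.size==4 else q.reshape(3,3)
    return f
def dist(f): 
    d=f.get("dist",f.get("distortion")); return None if d is None else np.array(d,float)
def ray(f,px):
    p=cv2.undistortPoints(np.array(px,float).reshape(-1,1,2),np.array(f["mtx"],float),dist(f)).reshape(-1,2)
    return np.c_[p[:,0],-p[:,1],-np.ones(len(p))]@f["Rm"].T
def onz(f,px,z):
    d=ray(f,px); return f["E"]+d*((z-f["E"][2])/d[:,2])[:,None]
def proj(f,P):
    c=(np.atleast_2d(P)-f["E"])@f["Rm"]; c=c*[1,-1,-1]
    return cv2.projectPoints(c,np.zeros(3),np.zeros(3),np.array(f["mtx"],float),dist(f))[0].reshape(-1,2)
E
python3 - <<'E'
from h import *
o=ctrl.get_obs(); print(o, ctrl.grip_point_offset)
for n in("top","side"):
    f=cam(n); print(n,{k:v for k,v in f.items() if k!="image"}); cv2.imwrite(f"pics/{n}0.png",f["image"])
E
```

```text
{'t': 0.0, 'q': array([ 1.0795159 ,  0.61587558, -0.01263396,  1.42486867,  0.00816002,
        1.10338815, -0.04040715]), 'joint_vel': array([-0.00112599,  0.00090329,  0.00031685, -0.00055021, -0.00154852,
       -0.00091537,  0.00050646]), 'tau': array([-7.10268614e-04, -4.58936512e+01,  2.08900343e-01, -1.65742314e+01,
       -6.10524486e-02,  2.04067753e-02,  2.14427732e-04]), 'eef_pos': array([ 0.29100111, -0.58035313,  0.21751948]), 'tcp_rot': array([ 9.73106355e-01,  2.30352930e-01, -3.24427820e-04, -1.20130695e-03]), 'wrist_force': array([0.13558645, 0.40764633, 0.11371391]), 'moment': array([ 0.04842391, -0.00827708,  0.03270006]), 'gripper_width': 0.9983311512457759} -0.0188
top {'mtx': array([[587.75086215,   0.        , 319.29704965],
       [  0.        , 587.75086215, 240.52168812],
       [  0.        ,   0.        ,   1.        ]]), 'eye': array([ 0.36178711, -0.01954473,  1.76969821]), 'orientation': array([ 0.0394082 , -0.03659743, -0.69986674,  0.71224587]), 'E': array([ 0.36178711, -0.01954473,  1.76969821]), 'Rm': array([[ 0.01769436,  0.9940699 , -0.10729371],
       [-0.99983886,  0.01726709, -0.00491001],
       [-0.00302824,  0.1073633 ,  0.99421524]])}
side {'mtx': array([[538.06309462,   0.        , 325.79037452],
       [  0.        , 538.06309462, 235.92996454],
       [  0.        ,   0.        ,   1.        ]]), 'eye': array([0.15327105, 1.20059834, 0.83997885]), 'orientation': array([-0.07579759,  0.47159582,  0.86784962, -0.13670821]), 'E': array([0.15327105, 1.20059834, 0.83997885]), 'Rm': array([[-0.95113118,  0.16579269, -0.26050386],
       [-0.308776  , -0.51781649,  0.79782421],
       [-0.00261978,  0.83927282,  0.54370421]])}
```

View pics/top0.png

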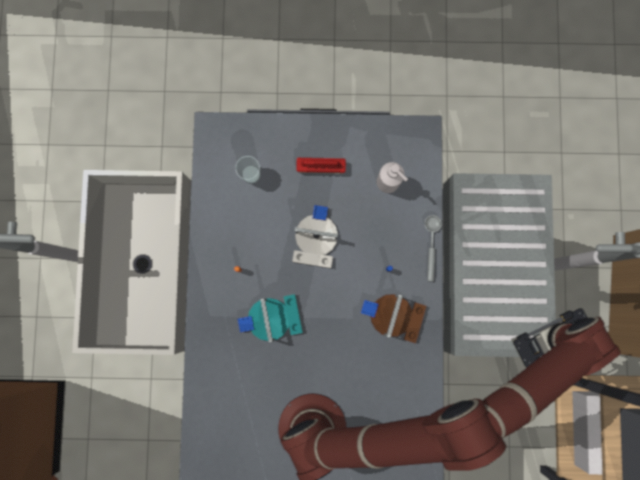

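View pics/side0.png

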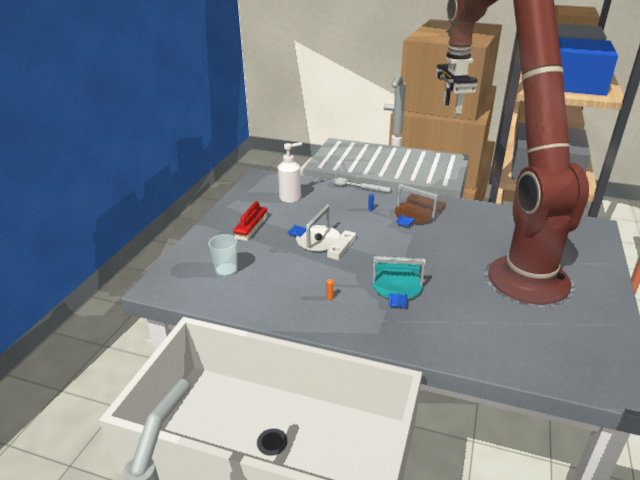

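The top view shows the white dish at about (317,237) with its lip at (321,213). Orange is at (238,269), blue at (390,269), and the drain at (143,263) is on the robot's left. The side view shows the same layout, with the drain at (272,441), and the teal and brown dishes are the look-alikes.

```bash
python3 - <<'E'
from h import *
def blobs(m,a=6):
    n,l,s,c=cv2.connectedComponentsWithStats(m.astype(np.uint8)); return [(int(s[i,4]),c[i].round(1).tolist(),s[i,:4].tolist()) for i in range(1,n) if s[i,4]>=a]
F={n:cam(n) for n in("top","side")}
for n,f in F.items():
    h=cv2.cvtColor(f["image"],cv2.COLOR_BGR2HSV); H,S,V=cv2.split(h)
    print(n,"blue",[b for b in blobs((abs(H.astype(int)-113)<12)&(S>150)&(V>60)) if b[0]<2000])
    print(n,"orange",blobs((H>4)&(H<16)&(S>180)&(V>150)))
    w=(S<60)&(V>150); print(n,"white",[b for b in blobs(w,60) if 230<b[1][0]<370 and 180<b[1][1]<280])
    x,y=(143,263) if n=="top" else (272,441)
    m=np.zeros_like(V);m[y-20:y+20,x-20:x+20]=V[y-20:y+20,x-20:x+20]<70
    print(n,"drain",blobs(m,20))
def tri(a,b):
    A=[];B=[]
    for n,p in(("top",a),("side",b)):
        d=ray(F[n],[p])[0]; d/=np.linalg.norm(d);P=np.eye(3)-np.outer(d,d);A.append(P);B.append(P@F[n]["E"])
    return np.linalg.lstsq(np.vstack(A),np.hstack(B),rcond=None)
r=tri((143,263),(272,441));print("drain",r[0],r[1])
t=F["top"]
for nm,p,z in(("or",(238,269),.03),("bl",(390,269),.03),("dish",(317,237),.01),("lip",(321,213),.02),("block",(313,258),.02),("teal",(270,320),.08),("brown",(395,316),.08),("shelfL",(184,300),0)):print(nm,onz(t,[p],z).round(4))
E
```

```text
top blue [(143, [319.9, 212.1], [314, 206, 13, 13]), (17, [389.1, 268.4], [387, 267, 5, 4]), (163, [369.0, 308.0], [362, 301, 15, 15]), (176, [245.9, 323.7], [239, 316, 15, 15])]
top orange []
top white [(455, [317.3, 225.3], [296, 216, 41, 19]), (900, [313.6, 251.2], [293, 234, 43, 34])]
top drain [(208, [142.0, 264.4], [135, 256, 15, 17])]
side blue [(69, [370.7, 201.4], [369, 194, 5, 17]), (117, [404.6, 220.4], [396, 215, 18, 11]), (128, [296.6, 230.6], [288, 225, 18, 11]), (226, [397.5, 299.8], [389, 293, 18, 14])]
side orange [(99, [329.8, 289.2], [327, 280, 6, 20])]
side white [(571, [341.4, 187.6], [302, 177, 89, 26]), (91, [241.2, 206.1], [230, 200, 22, 14]), (1967, [339.7, 234.6], [296, 204, 98, 57])]
side drain [(407, [273.7, 441.6], [261, 432, 26, 22])]
drain [ 0.48298368  0.559907   -0.13127821] [1.12660462e-06]
or [[0.4605 0.2284 0.03  ]]
bl [[ 0.4684 -0.2217  0.03  ]]
dish [[ 0.5622 -0.0037  0.01  ]]
lip [[ 0.634  -0.0146  0.02  ]]
block [[0.4978 0.007  0.02  ]]
teal [[0.3138 0.1253 0.08  ]]
brown [[ 0.3315 -0.2308  0.08  ]]
shelfL [[0.3664 0.3916 0.    ]]
```

Next I move over the blue plunger, aligning the jaws with the dish x axis, and look with the wrist camera.

Request:
{"fn": "drive_tool", "kwargs": {"deltas": [[[0,0,10],[20,30,40],-1],[[0,0,20],[50,80,60],-1],[[0,0,30],[80,140,60],-1],[[0,0,40],[110,200,60],-1],[[0,0,50],[140,260,60],-1],[[0,0,55],[160,320,60],-1],[[0,0,55],[160,358,60],-1],[[0,0,55],[160,358,60],-1],[[0,0,55],[160,358,60],-1]]}}

```text
t: 1.32
eef_pos: [0.451, -0.2239, 0.2786]
tcp_rot: [0.757, 0.653, -0.0, 0.0]
wrist_force: [-0.8, -0.4, 0.1]
gripper_width: 1.005
```

```bash
python3 - <<'E'
from h import *
o=ctrl.get_obs(); print(o["t"],o["q"],o["eef_pos"],o["tcp_rot"])
f=cam("wrist"); print(f["E"],f["Rm"],f["mtx"],f["tool_from_camera"],[k for k in f]); cv2.imwrite("pics/w1.png",f["image"])
print(proj(f,[[.468,-.222,.055],[.562,-.004,.08],[.498,.007,.02]]))
E
```

```text
1.325 [ 0.65794767  0.34341806 -0.33398424  1.73907924  0.12670231  1.08015425
  0.13542364] [ 0.45104718 -0.22389759  0.2786237 ] [ 7.57049880e-01  6.53356857e-01 -4.92083638e-04  2.34362671e-04]
[ 0.46088857 -0.15159633  0.44459222] [[ 9.89271583e-01  1.40804106e-01  3.89350554e-02]
 [-1.46085474e-01  9.55072339e-01  2.57867916e-01]
 [-8.76933205e-04 -2.60789247e-01  9.65395359e-01]] [[359.44782242   0.         317.2214633 ]
 [  0.         359.44782242 240.3759055 ]
 [  0.           0.           1.        ]] [[ 1.66399735e-04  9.65669316e-01  2.59774412e-01  7.27886282e-02]
 [ 9.99999813e-01 -3.13588938e-04  5.25161466e-04 -8.86284210e-04]
 [ 5.88594696e-04  2.59774276e-01 -9.65669187e-01 -1.66044881e-01]
 [ 0.00000000e+00  0.00000000e+00  0.00000000e+00  1.00000000e+00]] ['image', 'mtx', 'tool_from_camera', 'E', 'Rm']
[[333.33481176 208.11389709]
 [408.57939062 -49.85058033]
 [330.83140795 -21.14918451]]
```

View pics/w1.png

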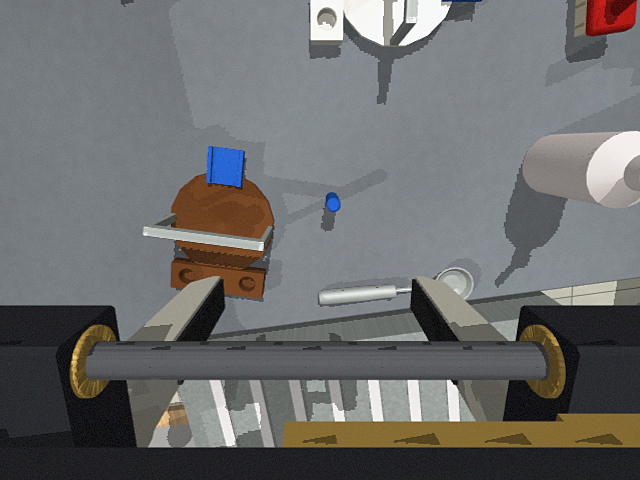

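The blue plunger's top is at about (333,202), near the image centre and clear of the spoon and brown dish. I go on to the white dish next.

Request:
{"fn": "drive_tool", "kwargs": {"deltas": [[[0,0,0],[20,50,10],-1],[[0,0,0],[40,110,20],-1],[[0,0,0],[60,165,20],-1],[[0,0,0],[80,210,20],-1],[[0,0,0],[80,210,20],-1],[[0,0,0],[80,210,20],-1]]}}

```text
t: 2.12
eef_pos: [0.5313, -0.0156, 0.2981]
tcp_rot: [0.758, 0.652, -0.001, 0.0]
wrist_force: [-0.2, -0.9, 0.3]
gripper_width: 1.001
```

```bash
python3 - <<'E'
from h import *
w1=cv2.imread("pics/w1.png")
f=cam("wrist"); cv2.imwrite("pics/w2.png",f["image"]); o=ctrl.get_obs();print(o["t"],o["eef_pos"])
np.savez("w2.npz",E=f["E"],Rm=f["Rm"],mtx=f["mtx"])
E
```

```text
2.175 [ 0.53119822 -0.01603573  0.29821372]
```

View pics/w2.png

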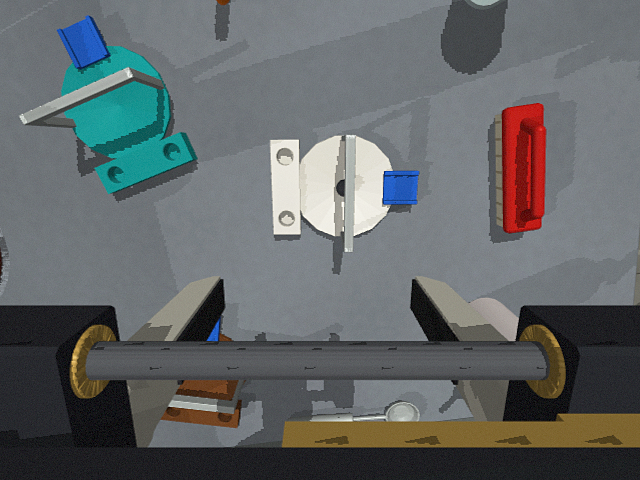

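The dish is cleanly visible: block about (270–300, 138–236), pockets (285,156) and (286,217), lip (383–418, 170–205), and the crossbar from (349,136) to (348,251). Now the measurements.

```bash
cat > m.py <<'E'
from h import *
z=np.load("w2.npz"); f={k:z[k] for k in z}; im=cv2.imread("pics/w2.png")
H,S,V=cv2.split(cv2.cvtColor(im,cv2.COLOR_BGR2HSV))
def big(m,x0,y0,x1,y1):
    k=np.zeros_like(V); k[y0:y1,x0:x1]=m[y0:y1,x0:x1].astype(np.uint8)
    c,_=cv2.findContours(k,cv2.RETR_EXTERNAL,cv2.CHAIN_APPROX_NONE); return max(c,key=cv2.contourArea)
def rect(c,zz):
    P=onz(f,c.reshape(-1,2),zz)[:,:2].astype(np.float32); return P,cv2.minAreaRect(P*1000)
lip=big((abs(H.astype(int)-113)<14)&(S>120),370,160,430,215)
P,r=rect(lip,.021); print("lip rect",r,"px",lip.reshape(-1,2).min(0),lip.reshape(-1,2).max(0))
w=(S<40)&(V>150)
b=big(w,255,125,300,245); P,r=rect(b,.020); print("block",r,b.reshape(-1,2).min(0),b.reshape(-1,2).max(0))
for nm,(x,y) in(("L",(285,156)),("R",(286,217))):
    k=im[y-14:y+15,x-14:x+15]; g=cv2.cvtColor(k,cv2.COLOR_BGR2GRAY); print(nm,"px centre@mouth",onz(f,[(x,y)],.02)); print(g[14-11:14+12:2,14-12:14+13:2])
print("bar ends", onz(f,[(349,136),(348,251)],.088))
dk=big(V<70,330,170,360,205);print("ball",dk.reshape(-1,2).min(0),dk.reshape(-1,2).max(0))
print("lip tip mid",onz(f,[(418,188)],.021),"lip root",onz(f,[(384,188)],.021))
E
python3 m.py
python3 -c "
import cv2;i=cv2.imread('pics/w2.png')[125:260,255:430];cv2.imwrite('pics/w2c.png',cv2.resize(i,None,fx=4.5,fy=4.4,interpolation=0))"
```

```text
lip rect ((633.343994140625, -10.506982803344727), (40.446475982666016, 42.106040954589844), 81.63500213623047) px [383 171] [418 204]
block ((493.70172119140625, 9.793952941894531), (116.48424530029297, 35.10551071166992), 81.46350860595703) [270 139] [299 234]
L px centre@mouth [[0.50024537 0.04779049 0.02      ]]
[[234 231 230 232 231 233 232 234 232 233 231 231 239]
 [234 230 234 235 238 237 221 238 235 233 231 231 238]
 [231 232 237 176 114 133 131 128 168 237 234 234 239]
 [233 233 204 103 135 134 134 134 131 172 234 232 238]
 [232 237 121 136 137 135 134 134 133 154 222 233 240]
 [231 235  80 136 138 137 136 131 129 128 205 233 237]
 [233 230  82 124 229 221 220 227 234 127 198 232 237]
 [231 233 139 235 222 217 219 217 221 206 212 233 238]
 [231 232 217 162 223 218 217 218 218 213 233 233 238]
 [230 231 232 189 159 217 217 218 218 228 229 233 233]
 [231 230 231 232 233 212 193 220 231 231 230 233 234]
 [232 229 231 231 233 233 231 230 232 230 230 231 235]]
R px centre@mouth [[ 0.48863446 -0.02604538  0.02      ]]
[[232 230 232 230 231 230 229 229 229 229 230 230 230]
 [231 230 227 229 229 230 230 232 228 228 228 232 230]
 [233 227 229 229 234 210 188 230 235 229 229 230 232]
 [234 230 231 228 123 130 126 124 117 203 232 233 233]
 [234 229 230 131 127 124 143 127 131 133 218 232 235]
 [234 230 197 118 129 164 220 124 133 120 193 231 237]
 [236 232 176 105 231 218 216 217 225 113 152 232 234]
 [235 232 199 127 223 215 214 216 215 225 163 232 234]
 [236 230 231 129 151 217 217 213 217 159 229 230 234]
 [238 228 228 218 146 142 150 156 139 203 232 228 234]
 [239 229 227 228 232 209 198 198 238 231 228 229 233]
 [241 229 227 226 228 229 229 230 229 228 227 229 232]]
bar ends [[ 0.57352409  0.05888971  0.088     ]
 [ 0.55724309 -0.06068524  0.088     ]]
ball [336 180] [344 195]
lip tip mid [[ 0.65527727 -0.01420621  0.021     ]] lip root [[ 0.61400226 -0.00800223  0.021     ]]
```

View pics/w2c.png

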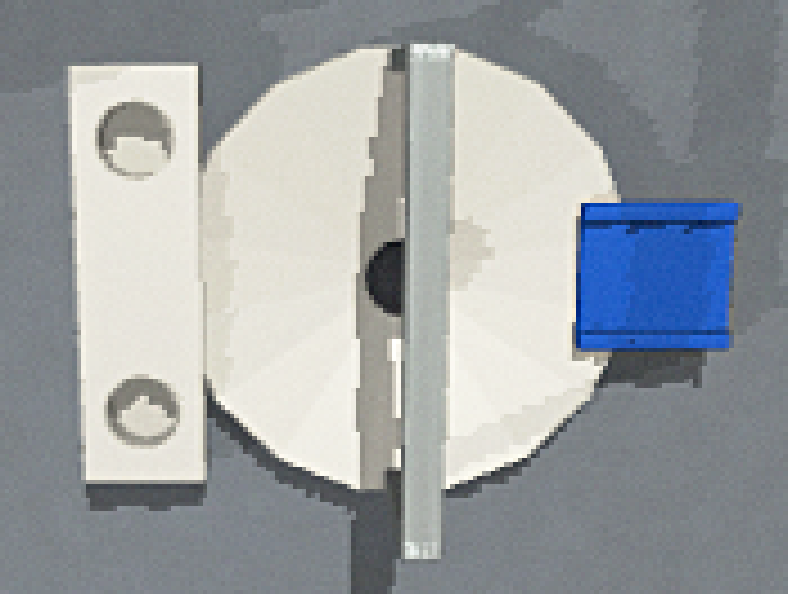

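The block, lip and bar agree: dish origin (565.5, −0.8) mm, yaw −8.3°, pockets L (499.2, 47.5) and R (488.2, −27.5). The crop confirms clean pocket circles. Next I measure the blue plunger from w1.

```bash
cat > pl.py <<'E'
from h import *
def plunger(f,im,hl,hh,roi):
    H,S,V=cv2.split(cv2.cvtColor(im,cv2.COLOR_BGR2HSV)); k=np.zeros_like(V); x0,y0,x1,y1=roi
    k[y0:y1,x0:x1]=((H>=hl)&(H<=hh)&(S>110)&(V>40))[y0:y1,x0:x1]
    c=max(cv2.findContours(k,cv2.RETR_EXTERNAL,cv2.CHAIN_APPROX_NONE)[0],key=cv2.contourArea).reshape(-1,2)
    print("bbox",c.min(0),c.max(0),cv2.minAreaRect(c))
    # silhouette of a vertical rod = hull of top and foot circles; fit centre
    from scipy.optimize import least_squares
    a=np.linspace(0,2*np.pi,48,endpoint=False); ring=8e-3*np.c_[np.cos(a),np.sin(a)]
    top=c[:,1]; dirs=np.c_[np.cos(a),np.sin(a)]
    sup=(c@dirs.T).max(0)
    def res(p):
        P=np.vstack([np.c_[ring+p,np.full(48,.055)],np.c_[ring+p,np.full(48,0.0)]])
        return (proj(f,P)@dirs.T).max(0)-sup
    x0=onz(f,[c.mean(0)],.04)[0,:2]
    r=least_squares(res,x0); print("centre",r.x*1000,"rms px",np.sqrt(np.mean(r.fun**2)),"mid-ray",x0)
E
python3 - <<'E'
from pl import *
f=dict(E=np.array([0.46088857,-0.15159633,0.44459222]),Rm=np.array([[9.89271583e-01,1.40804106e-01,3.89350554e-02],[-1.46085474e-01,9.55072339e-01,2.57867916e-01],[-8.76933205e-04,-2.60789247e-01,9.65395359e-01]]),mtx=np.array([[359.44782242,0,317.2214633],[0,359.44782242,240.3759055],[0,0,1.]]))
im=cv2.imread("pics/w1.png"); plunger(f,im,100,125,(315,180,350,225))
print(proj(f,[[0.451,-0.2239,0.2786]]))
E
```

```text
bbox [326 192] [340 211] ((333.0, 201.5), (19.0, 14.0), 90.0)
centre [ 468.40295131 -218.3822282 ] rms px 0.7265788467414481 mid-ray [ 0.46820189 -0.21726446]
[[319.07726585 294.82822942]]
```

That fit amounts to matching a drawn model, so I'll drop it and use plain edge rays instead: top-circle edge at z=55 mm, foot edge at z=0.

```bash
cat > pl.py <<'E'
from h import *
def plunger(f,im,hl,hh,roi):
    H,S,V=cv2.split(cv2.cvtColor(im,cv2.COLOR_BGR2HSV)); k=np.zeros_like(V); x0,y0,x1,y1=roi
    k[y0:y1,x0:x1]=((H>=hl)&(H<=hh)&(S>110)&(V>40))[y0:y1,x0:x1]
    c=max(cv2.findContours(k,cv2.RETR_EXTERNAL,cv2.CHAIN_APPROX_NONE)[0],key=cv2.contourArea).reshape(-1,2)
    (a,b),(A,B)=c.min(0)-.5,c.max(0)+.5; u=(a+A)/2; print("bbox",a,b,A,B)
    ax=f["Rm"][:2,1]/np.linalg.norm(f["Rm"][:2,1])   # image-up direction on the shelf
    t=onz(f,[(u,B)],.055)[0,:2]+.008*ax; g=onz(f,[(u,b)],0.)[0,:2]-.007*ax
    print("from top edge",t*1000,"from foot edge",g*1000)
E
python3 - <<'E'
from pl import *
f=dict(E=np.array([0.46088857,-0.15159633,0.44459222]),Rm=np.array([[9.89271583e-01,1.40804106e-01,3.89350554e-02],[-1.46085474e-01,9.55072339e-01,2.57867916e-01],[-8.76933205e-04,-2.60789247e-01,9.65395359e-01]]),mtx=np.array([[359.44782242,0,317.2214633],[0,359.44782242,240.3759055],[0,0,1.]]))
plunger(f,cv2.imread("pics/w1.png"),100,125,(315,180,350,225))
E
```

```text
bbox 325.5 191.5 340.5 211.5
from top edge [ 468.29668428 -217.76077918] from foot edge [ 470.36679389 -218.22776308]
```

Request:
{"fn": "drive_tool", "kwargs": {"deltas": [[[0,0,0],[-20,-50,0],0],[[0,0,0],[-40,-105,-30],0],[[0,0,0],[-55,-160,-70],0],[[0,0,0],[-62,-203,-110],0],[[0,0,0],[-62,-203,-160],0],[[0,0,0],[-62,-203,-178],0],[[0,0,0],[-62,-203,-178],0],[[0,0,0],[-62,-203,-178],0],[[0,0,0],[-62,-203,-178],0]]}}

```text
t: 3.3
eef_pos: [0.4701, -0.2166, 0.122]
tcp_rot: [0.757, 0.653, 0.001, 0.001]
wrist_force: [0.6, -0.2, -0.1]
gripper_width: 0.502
```

```bash
python3 - <<'E'
from pl import *
for i in range(2):
    o=ctrl.get_obs(); print(o["t"],o["eef_pos"],R.from_quat(o["tcp_rot"]).as_matrix()[:,1:])
    f=cam("wrist"); cv2.imwrite("pics/w3.png",f["image"])
print(proj(f,[[.4688,-.218,.055],[.4688,-.218,0]]))
plunger(f,f["image"],100,125,(270,200,380,305))
E
```

```text
3.3 [ 0.47011549 -0.2166165   0.12197974] [[ 0.98927353  0.0024967 ]
 [-0.14605071 -0.00129909]
 [ 0.00265966 -0.99999604]]
3.35 [ 0.47006707 -0.21642756  0.1218786 ] [[ 0.98931947  0.00230736]
 [-0.14574275 -0.00118457]
 [ 0.00245537 -0.99999664]]
[[316.95966257 257.1645553 ]
 [316.88231066 236.84316128]]
bbox 305.5 229.5 328.5 267.5
from top edge [ 468.91343462 -217.43690499] from foot edge [ 468.78339761 -218.76429671]
```

Request:
{"fn": "drive_tool", "kwargs": {"deltas": [[[0,0,0],[-1,-1.5,-40],0],[[0,0,0],[-1,-1.5,-80],0],[[0,0,0],[-1,-1.5,-100],0],[[0,0,0],[-1,-1.5,-100],0],[[0,0,0],[-1,-1.5,-100],0.4],[[0,0,0],[-1,-1.5,-100],1],[[0,0,0],[-1,-1.5,-100],1],[[0,0,0],[-1,-1.5,-100],1],[[0,0,0],[-1,-1.5,-100],1]], "newtons": 12}}

```text
t: 4.53
eef_pos: [0.4687, -0.2177, 0.0212]
tcp_rot: [0.757, 0.654, 0.0, 0.0]
wrist_force: [0.2, -0.2, 4.5]
gripper_width: 0.169
```

Request:
{"fn": "drive_tool", "kwargs": {"deltas": [[[0,0,0],[0,0,40],1],[[0,0,0],[0,0,90],1],[[0,0,0],[0,0,130],1],[[0,0,0],[0,0,130],1],[[0,0,0],[0,0,130],1]]}}

```text
t: 5.15
eef_pos: [0.4674, -0.2174, 0.1498]
tcp_rot: [0.757, 0.654, -0.001, -0.001]
wrist_force: [0.2, 0.2, -0.1]
gripper_width: 0.172
```

```bash
cat > hand.py <<'E'
from h import *
import sys
def hand(hl,hh,name):
    o=ctrl.get_obs(); f=cam("wrist"); im=f["image"]; cv2.imwrite(name,im); H,S,V=cv2.split(cv2.cvtColor(im,cv2.COLOR_BGR2HSV))
    print(o["t"],o["eef_pos"],o["gripper_width"],"y,z axes",R.from_quat(o["tcp_rot"]).as_matrix()[:,1:].round(4).tolist())
    k=np.zeros_like(V);k[200:345,270:370]=((H>=hl)&(H<=hh)&(S>110)&(V>40))[200:345,270:370]
    c=max(cv2.findContours(k,cv2.RETR_EXTERNAL,cv2.CHAIN_APPROX_NONE)[0],key=cv2.contourArea).reshape(-1,2)
    print("bbox",c.min(0),c.max(0)); 
    for v in range(c[:,1].min(),c[:,1].max(),6):
        s=np.where(k[v])[0]; print(v,s.min(),s.max(),end=" | ")
    # tool-frame prediction of centred rod: foot and grip levels
    M=np.array(f["tool_from_camera"]);C=np.linalg.inv(M); g=np.array(f["mtx"])
    for zz in (-.0188,0,.0212):
        p=(C@[0,0,zz,1])[:3]; print("\nz",zz,"px",(g[0,2]+g[0,0]*p[0]/-p[2]).round(1),(g[1,2]-g[1,1]*p[1]/-p[2]).round(1),"px/mm",(g[0,0]/-p[2]/1000).round(2))
E
python3 -c "
from hand import *;hand(100,125,'pics/w4.png')"
```

```text
5.15 [ 0.46741858 -0.21736697  0.14978159] 0.1720658525999485 y,z axes [[0.9893, -0.0019], [-0.1456, 0.0005], [-0.002, -1.0]]
bbox [298 270] [336 340]
270 312 321 | 276 306 329 | 282 304 330 | 288 303 331 | 294 302 332 | 300 301 333 | 306 300 333 | 312 299 334 | 318 299 335 | 324 298 335 | 330 299 336 | 336 301 332 | 
z -0.0188 px 319.4 311.9 px/mm 2.23

z 0 px 319.2 294.8 px/mm 2.01

z 0.0212 px 319.0 279.3 px/mm 1.8
```

Blue is held (opening 16 mm, so on its full diameter). In the hand it appears about 1 mm to −x of the tool axis, which is a camera bias I'll allow for. Next it goes to hover over the right pocket.

Request:
{"fn": "drive_tool", "kwargs": {"deltas": [[[0,0,0],[5,45,0],1],[[0,0,0],[10,95,0],1],[[0,0,0],[16,150,0],1],[[0,0,0],[20.5,191,0],1],[[0,0,0],[20.5,191,-40],1],[[0,0,0],[20.5,191,-75],1],[[0,0,0],[20.5,191,-95],1],[[0,0,0],[20.5,191,-95],1],[[0,0,0],[20.5,191,-95],1],[[0,0,0],[20.5,191,-95],1],[[0,0,0],[20.5,191,-95],1]]}}

```text
t: 6.58
eef_pos: [0.4893, -0.0266, 0.0563]
tcp_rot: [0.757, 0.654, 0.001, 0.0]
wrist_force: [-0.0, -0.2, 1.0]
gripper_width: 0.168
```

```bash
python3 -c "
from hand import *;hand(100,125,'pics/w5.png')
i=cv2.imread('pics/w5.png')[150:350,200:440];cv2.imwrite('pics/w5c.png',cv2.resize(i,None,fx=3,fy=3,interpolation=0))"
```

```text
6.575 [ 0.48932845 -0.02661649  0.05633562] 0.16769713563612237 y,z axes [[0.9893, 0.0014], [-0.1458, -0.0], [0.0014, -1.0]]
bbox [298 270] [336 340]
270 314 320 | 276 306 329 | 282 304 330 | 288 303 330 | 294 302 332 | 300 301 333 | 306 300 334 | 312 300 334 | 318 299 334 | 324 298 335 | 330 298 336 | 336 301 333 | 
z -0.0188 px 319.4 311.9 px/mm 2.23

z 0 px 319.2 294.8 px/mm 2.01

z 0.0212 px 319.0 279.3 px/mm 1.8
```

View pics/w5c.png

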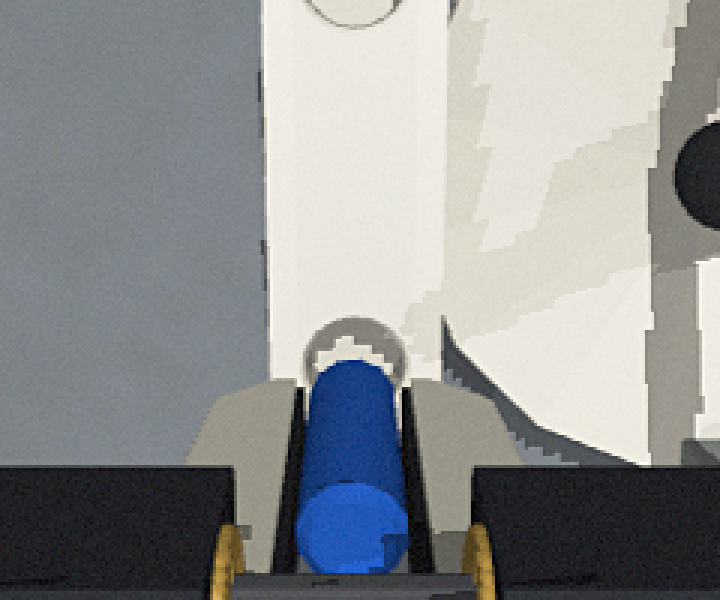

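The pocket shows at crop (356, ~358), so the rod needs about +1 mm in x and +0.6 mm in y. Correcting, then lowering with the force watched.

Request:
{"fn": "drive_tool", "kwargs": {"deltas": [[[0,0,0],[1,0.6,0],1],[[0,0,0],[1,0.6,-5],1],[[0,0,0],[1,0.6,-10],1],[[0,0,0],[1,0.6,-14],1],[[0,0,0],[1,0.6,-18],1],[[0,0,0],[1,0.6,-18],1],[[0,0,0],[1,0.6,-18],1]]}}

```text
t: 7.5
eef_pos: [0.4899, -0.0259, 0.0377]
tcp_rot: [0.757, 0.654, 0.0, 0.0]
wrist_force: [0.5, -0.2, -2.0]
gripper_width: 0.168
```

Request:
{"fn": "drive_tool", "kwargs": {"deltas": [[[0,0,0],[0,0,-4],1],[[0,0,0],[0,0,-8],1],[[0,0,0],[0,0,-11],1],[[0,0,0],[0,0,-11],1],[[0,0,0],[0,0,-11],1]]}}

```text
t: 8.12
eef_pos: [0.4899, -0.0259, 0.0266]
tcp_rot: [0.757, 0.654, -0.0, -0.0]
wrist_force: [0.2, -0.6, -1.4]
gripper_width: 0.173
```

Request:
{"fn": "drive_tool", "kwargs": {"deltas": [[[0,0,0],[0,0,0],0.4],[[0,0,0],[0,0,0],0.2],[[0,0,0],[0,0,0],0.2],[[0,0,0],[0,0,30],0.2],[[0,0,0],[0,0,80],0],[[0,0,0],[0,0,120],0],[[0,0,0],[-5,60,130],0],[[0,0,0],[-12,120,130],0],[[0,0,0],[-20,180,130],0],[[0,0,0],[-28,240,130],0],[[0,0,0],[-28,254,110],0],[[0,0,0],[-28,254,95],0],[[0,0,0],[-28,254,95],0],[[0,0,0],[-28,254,95],0],[[0,0,0],[-28,254,95],0]]}}

```text
t: 10.0
eef_pos: [0.4626, 0.2272, 0.1222]
tcp_rot: [0.757, 0.653, 0.0, 0.0]
wrist_force: [0.0, -0.0, -0.1]
gripper_width: 0.503
```

```bash
python3 - <<'E'
from pl import *
o=ctrl.get_obs(); print(o["t"],o["q"],o["eef_pos"])
f=cam("wrist"); cv2.imwrite("pics/w6.png",f["image"])
plunger(f,f["image"],3,18,(230,150,410,330))
t=cam("top"); s=cam("side"); cv2.imwrite("pics/s6.png",cv2.resize(s["image"][180:310,260:420],None,fx=5,fy=4.6,interpolation=2))
E
```

```text
10.0 [-0.28726672  0.55044808 -0.31446094  1.91864817  0.25164282  0.70939615
 -0.8981578 ] [0.46257133 0.22721831 0.12223026]
bbox 301.5 224.5 324.5 262.5
from top edge [459.14017658 230.15934372] from foot edge [458.49662738 229.62019462]
```

View pics/s6.png

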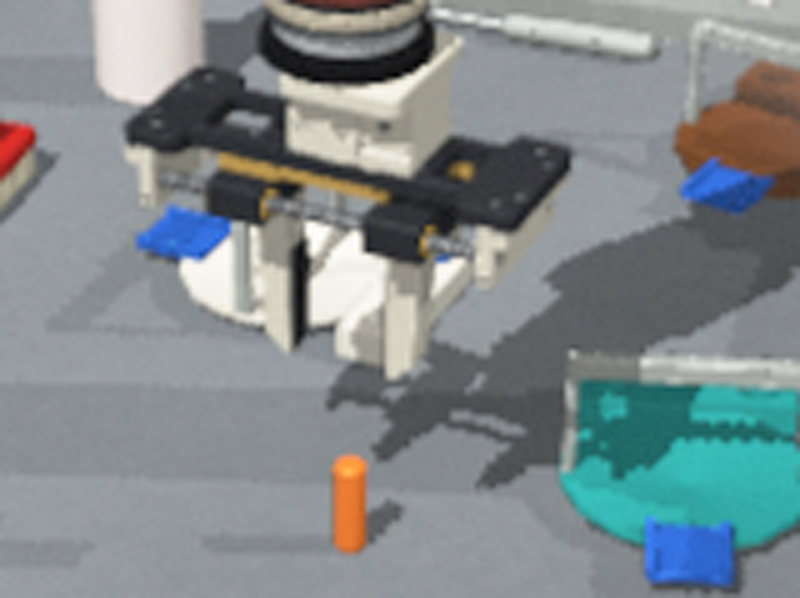

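The side view shows orange upright beneath the hovering gripper, with blue hidden behind it. Orange measures (459.8, 229.8) with the bias included. Picking it.

Request:
{"fn": "drive_tool", "kwargs": {"deltas": [[[0,0,0],[-2.8,2,-40],0],[[0,0,0],[-2.8,2,-80],0],[[0,0,0],[-2.8,2,-101],0],[[0,0,0],[-2.8,2,-101],0],[[0,0,0],[-2.8,2,-101],0.4],[[0,0,0],[-2.8,2,-101],1],[[0,0,0],[-2.8,2,-101],1],[[0,0,0],[-2.8,2,-101],1],[[0,0,0],[-2.8,2,-101],1]], "newtons": 12}}

```text
t: 11.28
eef_pos: [0.4595, 0.2303, 0.0213]
tcp_rot: [0.757, 0.654, 0.001, 0.0]
wrist_force: [0.2, 0.3, 6.2]
gripper_width: 0.168
```

Request:
{"fn": "drive_tool", "kwargs": {"deltas": [[[0,0,0],[0,0,50],1],[[0,0,0],[0,0,100],1],[[0,0,0],[0,0,130],1],[[0,0,0],[9,-50,130],1],[[0,0,0],[20,-100,130],1],[[0,0,0],[30,-150,130],1],[[0,0,0],[41,-181,130],1],[[0,0,0],[41,-181,90],1],[[0,0,0],[41,-181,55],1],[[0,0,0],[41,-181,35],1],[[0,0,0],[41,-181,35],1],[[0,0,0],[41,-181,35],1],[[0,0,0],[41,-181,35],1],[[0,0,0],[41,-181,35],1]]}}

```text
t: 13.02
eef_pos: [0.5006, 0.0491, 0.0564]
tcp_rot: [0.757, 0.654, 0.001, 0.0]
wrist_force: [-0.5, 0.2, -0.0]
gripper_width: 0.167
```

```bash
python3 -c "
from hand import *;hand(3,18,'pics/w7.png')
i=cv2.imread('pics/w7.png')[150:350,200:440];cv2.imwrite('pics/w7c.png',cv2.resize(i,None,fx=3,fy=3,interpolation=0))"
```

```text
13.025 [0.50056133 0.04909427 0.05641599] 0.16748682817452396 y,z axes [[0.9893, 0.0015], [-0.1456, 0.0001], [0.0015, -1.0]]
bbox [298 270] [336 341]
270 313 322 | 276 306 329 | 282 303 330 | 288 303 331 | 294 301 333 | 300 301 333 | 306 300 334 | 312 299 335 | 318 299 335 | 324 298 358 | 330 298 335 | 336 301 332 | 
z -0.0188 px 319.4 311.9 px/mm 2.23

z 0 px 319.2 294.8 px/mm 2.01

z 0.0212 px 319.0 279.3 px/mm 1.8
```

View pics/w7c.png

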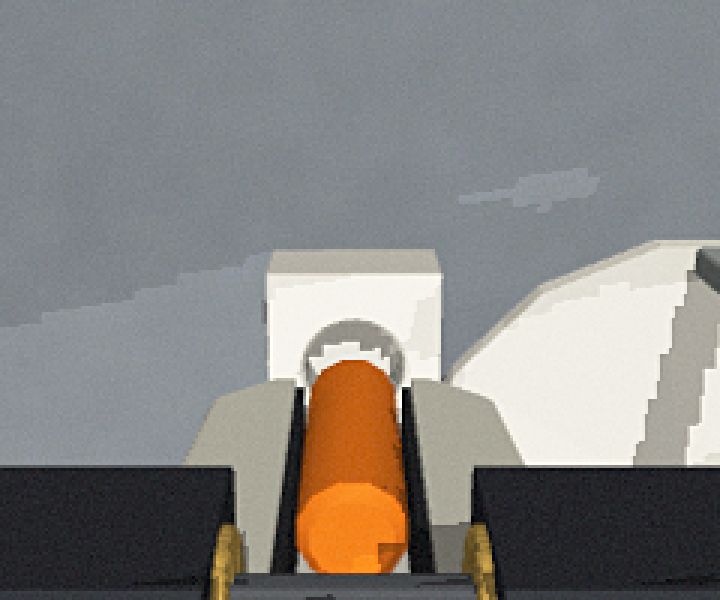

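The pocket shows at crop (354, ~360), about 0.6 mm to +x of the rod. Correcting and lowering.

Request:
{"fn": "drive_tool", "kwargs": {"deltas": [[[0,0,0],[0.6,0.1,0],1],[[0,0,0],[0.6,0.1,-5],1],[[0,0,0],[0.6,0.1,-10],1],[[0,0,0],[0.6,0.1,-14],1],[[0,0,0],[0.6,0.1,-18],1],[[0,0,0],[0.6,0.1,-18],1],[[0,0,0],[0.6,0.1,-18],1]]}}

```text
t: 13.95
eef_pos: [0.5008, 0.0492, 0.0377]
tcp_rot: [0.757, 0.654, 0.0, -0.0]
wrist_force: [0.4, 0.5, -1.6]
gripper_width: 0.166
```

Request:
{"fn": "drive_tool", "kwargs": {"deltas": [[[0,0,0],[0,0,-4],1],[[0,0,0],[0,0,-8],1],[[0,0,0],[0,0,-11.5],1],[[0,0,0],[0,0,-11.5],1],[[0,0,0],[0,0,-11.5],1]]}}

```text
t: 14.58
eef_pos: [0.5007, 0.0492, 0.0261]
tcp_rot: [0.757, 0.654, -0.0, -0.0]
wrist_force: [-0.5, 0.5, 1.4]
gripper_width: 0.169
```

Request:
{"fn": "drive_tool", "kwargs": {"deltas": [[[0,0,0],[0,0,0],0.4],[[0,0,0],[0,0,0],0.2],[[0,0,0],[0,0,0],0.2],[[0,0,0],[0,0,30],0.2],[[0,0,0],[0,0,80],0],[[0,0,0],[0,0,130],0],[[0,0,0],[20,-20,180],0],[[0,0,0],[40,-50,220],0],[[0,0,0],[55,-50,234],0],[[0,0,0],[55,-50,234],0],[[0,0,0],[55,-50,234],0],[[0,0,0],[55,-50,234],0]]}}

```text
t: 16.08
eef_pos: [0.5544, -0.0003, 0.259]
tcp_rot: [0.756, 0.654, -0.001, -0.001]
wrist_force: [0.0, -0.4, -0.5]
gripper_width: 0.5
```

```bash
python3 - <<'E'
from h import *
o=ctrl.get_obs(); print(o["t"],o["q"],o["eef_pos"],o["wrist_force"])
f=cam("wrist"); im=f["image"]; cv2.imwrite("pics/w8.png",im); np.savez("w8.npz",E=f["E"],Rm=f["Rm"],mtx=f["mtx"])
pts=proj(f,[[.5655,-.0008,.088],[.6545,-.0138,.021],[.574,.060,.088],[.557,-.062,.088]]); print(pts)
i=im[100:330,180:480]; cv2.imwrite("pics/w8c.png",cv2.resize(i,None,fx=2.6,fy=2.6,interpolation=0))
E
```

```text
16.075 [ 0.21430862  0.45087384 -0.3833707   1.63529941  0.18409606  1.09416874
 -0.36430985] [ 5.54361123e-01 -3.07030170e-04  2.59010012e-01] [ 0.02118986 -0.37438987 -0.50917676]
[[330.44002421 221.1425746 ]
 [407.7126501  208.94211513]
 [330.70501787 155.26043418]
 [330.25234515 281.54825202]]
```

View pics/w8c.png

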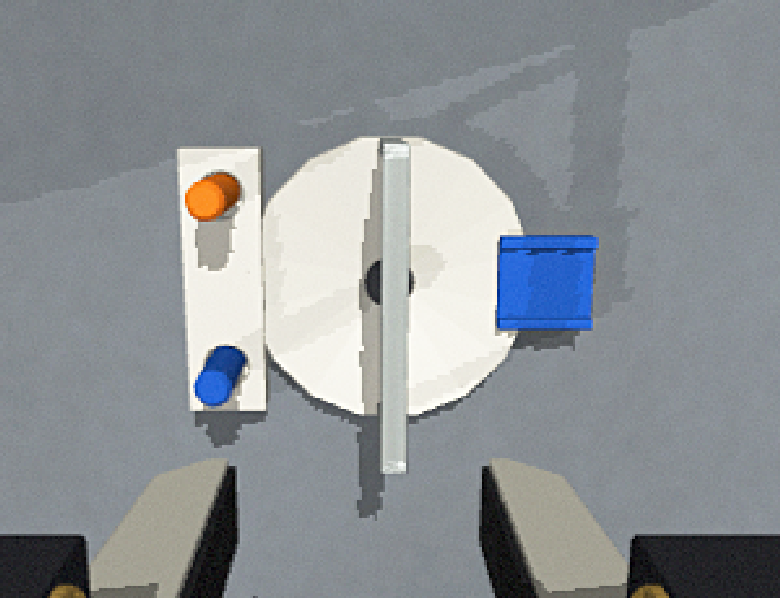

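Both plungers stand upright in their pockets and the ball is in the middle. The bar centre from the pocket positions and this view is about (567.4, 0.7). Gripping the handle.

Request:
{"fn": "drive_tool", "kwargs": {"deltas": [[[0,0,0],[6,1,-45],0],[[0,0,0],[13,1,-95],0],[[0,0,0],[13,1,-140],0],[[0,0,0],[13,1,-170],0],[[0,0,0],[13,1,-188],0],[[0,0,0],[13,1,-196],0],[[0,0,0],[13,1,-196],0],[[0,0,0],[13,1,-196],0],[[0,0,0],[13,1,-196],0.3],[[0,0,0],[13,1,-196],0.5],[[0,0,0],[13,1,-196],0.6]], "newtons": 10}}

```text
t: 17.5
eef_pos: [0.5688, 0.0002, 0.0644]
tcp_rot: [0.757, 0.654, 0.0, 0.0]
wrist_force: [-0.3, -0.3, -0.6]
gripper_width: 0.232
```

```bash
python3 - <<'E'
from h import *
o=ctrl.get_obs(); print(o["t"],o["eef_pos"],o["wrist_force"],o["gripper_width"],R.from_quat(o["tcp_rot"]).as_matrix()[:,1:])
f=cam("wrist"); im=f["image"]; cv2.imwrite("pics/w9.png",im)
print(im[285:300:7,255:380:4].mean(2).astype(int))
E
```

```text
17.5 [5.68794599e-01 1.57377472e-04 6.44012385e-02] [-0.27644194 -0.25331489 -0.63355007] 0.23192571965423453 [[ 9.89344485e-01  4.28109319e-04]
 [-1.45592978e-01  3.62856284e-05]
 [ 4.18264700e-04 -9.99999908e-01]]
[[222 220 211 153 153 153 154 154 152  97 109 158 111 173 167 166 166 173
  250 239 237 181  53 153 153 151 153 153 153 182 235 235]
 [222 216 152 152 153 151 149 154 152  14 112 158 109 172 171 167 173 171
  247 236 239 182  27 155 149 153 150 151 153 153 210 236]
 [216 151 152 146 152 150 153 150 155  33  68 155 117 171 168 164 169 173
  252 235 184 114  29 135 150 151 148 152 151 152 152 203]]
```

View pics/w9.png

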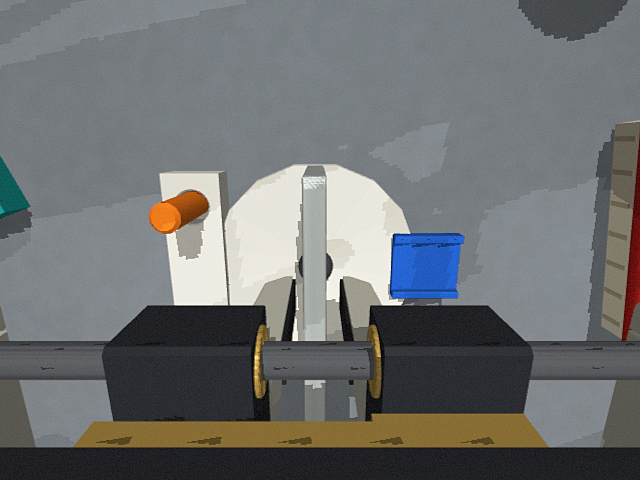

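The crossbar sits between the fingers at about (314.5, 290), with the finger midline at about 317. I shift about 1 mm and close.

Request:
{"fn": "drive_tool", "kwargs": {"deltas": [[[0,0,0],[-1.2,0.3,-1],0.6],[[0,0,0],[-1.2,0.3,-1],0.7],[[0,0,0],[-1.2,0.3,-1],0.8],[[0,0,0],[-1.2,0.3,-1],1],[[0,0,0],[-1.2,0.3,-1],1],[[0,0,0],[-1.2,0.3,-1],1]], "newtons": 10}}

```text
t: 18.3
eef_pos: [0.5676, 0.0005, 0.0631]
tcp_rot: [0.757, 0.654, 0.0, 0.0]
wrist_force: [1.2, 0.5, -0.9]
gripper_width: 0.108
```

Request:
{"fn": "drive_tool", "kwargs": {"deltas": [[[0,0,0],[0,0,0],1],[[0,0,0],[0,0,0],1],[[0,0,0],[0,0,0],1]], "newtons": 58}}

```text
t: 18.68
eef_pos: [0.5676, 0.0005, 0.0631]
tcp_rot: [0.757, 0.654, 0.0, 0.0]
wrist_force: [1.6, -0.4, -1.7]
gripper_width: 0.1
```

Request:
{"fn": "drive_tool", "kwargs": {"deltas": [[[0,0,0],[0,0,1],1],[[0,0,0],[0,0,2],1],[[0,0,0],[0,0,4],1],[[0,0,0],[0,0,6],1],[[0,0,0],[0,0,8],1],[[0,0,0],[0,0,10],1],[[0,0,0],[0,0,10],1],[[0,0,0],[0,0,10],1]]}}

```text
t: 19.68
eef_pos: [0.5674, 0.0005, 0.0731]
tcp_rot: [0.757, 0.654, -0.0, -0.0]
wrist_force: [-1.2, 0.4, -3.4]
gripper_width: 0.101
```

```bash
python3 - <<'E'
from h import *
o=ctrl.get_obs(); print(o["t"],o["eef_pos"],o["wrist_force"],o["moment"],o["gripper_width"],R.from_quat(o["tcp_rot"]).as_matrix()[:,1:])
f=cam("wrist"); im=f["image"]; cv2.imwrite("pics/w10.png",im)
a=cv2.imread("pics/w9.png")
for i in (a,im):
    H,S,V=cv2.split(cv2.cvtColor(i,cv2.COLOR_BGR2HSV)); k=np.zeros_like(V);k[220:310,380:480]=((abs(H.astype(int)-113)<14)&(S>120))[220:310,380:480]
    print("lip px",cv2.boundingRect(k))
s=cam("side"); cv2.imwrite("pics/s10.png",cv2.resize(s["image"][170:270,260:400],None,fx=5,fy=5,interpolation=2))
E
```

```text
19.675 [5.67423189e-01 4.79193804e-04 7.31233544e-02] [-1.17487328  0.41383948 -3.41837667] [-0.04176703 -0.18298269  0.04794626] 0.10086586300858102 [[ 9.89352002e-01 -1.31921455e-04]
 [-1.45542423e-01  3.50210687e-05]
 [-1.35613809e-04 -9.99999991e-01]]
lip px (383, 233, 81, 74)
lip px (381, 234, 87, 73)
```

View pics/s10.png

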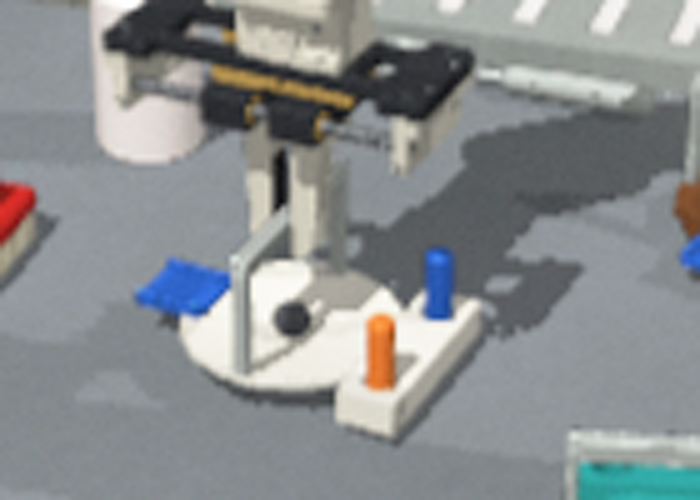

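The side view shows the dish just off the shelf with both plungers standing and the ball in the middle. The moment (−0.18 N·m) suggests an off-centre load, so I check for tilt against the picture from before the grip.

```bash
cat > tilt.py <<'E'
from h import *
def big(m,x0,y0,x1,y1):
    k=np.zeros(m.shape,np.uint8); k[y0:y1,x0:x1]=m[y0:y1,x0:x1]
    c=max(cv2.findContours(k,cv2.RETR_EXTERNAL,cv2.CHAIN_APPROX_NONE)[0],key=cv2.contourArea).reshape(-1,2); return c
def feats(n):
    i=cv2.imread(n); H,S,V=cv2.split(cv2.cvtColor(i,cv2.COLOR_BGR2HSV))
    l=big((abs(H.astype(int)-113)<14)&(S>150)&(V>90),380,215,480,310)
    o=big((H>3)&(H<18)&(S>150),130,170,225,260)
    w=(S<60)&(V>120); ed=[]
    for v in (190,225,270,290):
        c=np.where(w[v,140:200])[0]; ed.append(int(c.min()+140) if len(c) else None)
    u=np.where(w[140:200,195])[0].min()+140
    print(n,"lip",l.min(0),l.max(0),cv2.boundingRect(l),"orange",o.min(0),o.max(0),"block left edge",ed,"block back edge",u)
E
python3 -c "
from tilt import *
feats('pics/w9.png');feats('pics/w10.png')
# expected pixel change for tool shift (-1.2,.3,-1.3), object fixed on shelf, no tilt
f=cam('wrist');E=f['E'].copy();P=np.array([[.656,-.013,.031],[.480,.062,.030],[.4985,.051,.070]])
a=proj(f,P);f['E']=E+[.0012,-.0003,.0013];b=proj(f,P);print('expected w10-w9',a-b)
for t in(2,):
    Q=P-[.567,0,.092];Q=R.from_rotvec([0,-np.radians(t),0]).apply(Q)+[.567,0,.092];f['E']=E;print('extra for block 2deg down',proj(f,Q)-a)
"
```

```text
pics/w9.png lip [390 233] [463 298] (390, 233, 74, 66) orange [149 191] [208 233] block left edge [140, 140, 140, 140] block back edge 140
pics/w10.png lip [393 234] [467 299] (393, 234, 75, 66) orange [151 191] [210 233] block left edge [140, 140, 140, 140] block back edge 140
expected w10-w9 [[2.81936919 0.89228493]
 [1.15760624 0.47403775]
 [1.45104051 0.76561302]]
extra for block 2deg down [[ 5.52775212  1.26311983]
 [ 5.90330173 -1.15284188]
 [ 3.68394287 -1.17526631]]
```

The tilt is about 0.25°, so it counts as level. I continue straight up, smoothly.

Request:
{"fn": "drive_tool", "kwargs": {"deltas": [[[0,0,0],[0,0,1],1],[[0,0,0],[0,0,3],1],[[0,0,0],[0,0,6],1],[[0,0,0],[0,0,11],1],[[0,0,0],[0,0,17],1],[[0,0,0],[0,0,23],1],[[0,0,0],[0,0,29],1],[[0,0,0],[0,0,35],1],[[0,0,0],[0,0,41],1],[[0,0,0],[0,0,47],1],[[0,0,0],[0,0,53],1],[[0,0,0],[0,0,59],1],[[0,0,0],[0,0,65],1],[[0,0,0],[0,0,71],1],[[0,0,0],[0,0,77],1],[[0,0,0],[0,0,83],1],[[0,0,0],[0,0,88],1],[[0,0,0],[0,0,91],1],[[0,0,0],[0,0,92],1],[[0,0,0],[0,0,92],1]]}}

```text
t: 22.32
eef_pos: [0.5674, 0.0005, 0.1651]
tcp_rot: [0.757, 0.654, -0.0, -0.0]
wrist_force: [-0.5, 0.0, -4.2]
gripper_width: 0.102
```

```bash
python3 - <<'E'
from tilt import *
o=ctrl.get_obs(); print(o["t"],o["q"],o["eef_pos"],o["wrist_force"],o["moment"],o["gripper_width"],R.from_quat(o["tcp_rot"]).as_matrix()[:,1:])
f=cam("wrist"); cv2.imwrite("pics/w11.png",f["image"]); feats("pics/w11.png")
T={"top":(142.,264.4),"side":(273.7,441.6)};A=[];B=[]
for n,p in T.items():
    c=cam(n);d=ray(c,[p])[0];d/=np.linalg.norm(d);P=np.eye(3)-np.outer(d,d);A.append(P);B.append(P@c["E"])
r=np.linalg.lstsq(np.vstack(A),np.hstack(B),rcond=None);D=r[0];print("drain",D,r[1])
v=D[:2]-o["eef_pos"][:2];y=R.from_quat(o["tcp_rot"]).as_matrix()[:2,1]
b=np.degrees(np.arctan2(v[1],v[0]));t=np.degrees(np.arctan2(y[1],y[0]));print("bearing",b,"tool y",t,"turn",b-t)
E
```

```text
22.325 [ 0.18781611  0.56629686 -0.3546188   1.72940385  0.24211529  0.88941425
 -0.4154943 ] [5.67363067e-01 4.65576272e-04 1.65050561e-01] [-0.53111819  0.02111765 -4.16127312] [-0.06197092 -0.1756103   0.00903606] 0.10208384232876697 [[ 9.89349524e-01 -3.22702831e-04]
 [-1.45558969e-01  3.89154188e-05]
 [-3.24930398e-04 -9.99999947e-01]]
pics/w11.png lip [393 234] [467 299] (393, 234, 75, 66) orange [151 191] [210 233] block left edge [140, 140, 140, 140] block back edge 140
drain [ 0.478151    0.56203879 -0.12844483] [1.31439743e-06]
bearing 99.0266331148324 tool y -8.369649599692897 turn 107.3962827145253
```

The features are unchanged, so it is still level, and the dish is about 10.2 cm up. A turn of about 107° points the lip at the drain; I do it in two smooth halves about the tool axis.

Request:
{"fn": "drive_tool", "kwargs": {"deltas": [[[0,0,0.4],[0,0,0],1],[[0,0,1.3],[0,0,0],1],[[0,0,2.8],[0,0,0],1],[[0,0,5],[0,0,0],1],[[0,0,8],[0,0,0],1],[[0,0,11.5],[0,0,0],1],[[0,0,15],[0,0,0],1],[[0,0,18.5],[0,0,0],1],[[0,0,22],[0,0,0],1],[[0,0,25.5],[0,0,0],1],[[0,0,29],[0,0,0],1],[[0,0,32.5],[0,0,0],1],[[0,0,36],[0,0,0],1],[[0,0,39.5],[0,0,0],1],[[0,0,43],[0,0,0],1],[[0,0,46],[0,0,0],1],[[0,0,48.5],[0,0,0],1],[[0,0,50.3],[0,0,0],1],[[0,0,51.4],[0,0,0],1],[[0,0,52],[0,0,0],1]]}}

```text
t: 24.98
eef_pos: [0.5675, 0.0005, 0.1652]
tcp_rot: [0.393, 0.919, -0.0, -0.0]
wrist_force: [-0.5, 0.4, -3.4]
gripper_width: 0.101
```

Request:
{"fn": "drive_tool", "kwargs": {"deltas": [[[0,0,0.4],[0,0,0],1],[[0,0,1.3],[0,0,0],1],[[0,0,2.8],[0,0,0],1],[[0,0,5],[0,0,0],1],[[0,0,8],[0,0,0],1],[[0,0,11.5],[0,0,0],1],[[0,0,15],[0,0,0],1],[[0,0,18.5],[0,0,0],1],[[0,0,22],[0,0,0],1],[[0,0,25.5],[0,0,0],1],[[0,0,29],[0,0,0],1],[[0,0,32.5],[0,0,0],1],[[0,0,36],[0,0,0],1],[[0,0,39.5],[0,0,0],1],[[0,0,43],[0,0,0],1],[[0,0,46],[0,0,0],1],[[0,0,48.5],[0,0,0],1],[[0,0,50.3],[0,0,0],1],[[0,0,51.4],[0,0,0],1],[[0,0,52],[0,0,0],1]]}}

```text
t: 27.48
eef_pos: [0.5675, 0.0005, 0.1651]
tcp_rot: [-0.049, 0.999, -0.0, -0.0]
wrist_force: [0.5, 0.3, -3.7]
gripper_width: 0.098
```

Request:
{"fn": "drive_tool", "kwargs": {"deltas": [[[0,0,0.5],[0,0,0],1],[[0,0,1.5],[0,0,0],1],[[0,0,2.5],[0,0,0],1],[[0,0,3.2],[0,0,0],1],[[0,0,3.2],[0,0,0],1],[[0,0,3.2],[0,0,0],1],[[0,0,3.2],[0,0,0],1],[[0,0,3.2],[0,0,0],1]]}}

```text
t: 28.48
eef_pos: [0.5675, 0.0005, 0.1651]
tcp_rot: [-0.077, 0.997, -0.0, -0.0]
wrist_force: [-0.5, -0.1, -4.4]
gripper_width: 0.1
```

```bash
python3 - <<'E'
from tilt import *
o=ctrl.get_obs(); Q=R.from_quat(o["tcp_rot"]).as_matrix(); print(o["t"],o["q"],o["eef_pos"],o["wrist_force"],o["moment"],o["gripper_width"],Q[:,1:])
print("tool y",np.degrees(np.arctan2(Q[1,1],Q[0,1])))
f=cam("wrist"); cv2.imwrite("pics/w12.png",f["image"]); feats("pics/w12.png")
t=cam("top"); H,S,V=cv2.split(cv2.cvtColor(t["image"],cv2.COLOR_BGR2HSV))
m=((abs(H.astype(int)-113)<12)&(S>150)&(V>60)).astype(np.uint8)
n,l,s,c=cv2.connectedComponentsWithStats(m)
for i in range(1,n):
    if s[i,4]>5: print(s[i],onz(t,[c[i]],.12)[0])
s=cam("side")["image"]
cv2.imwrite("pics/f.png",np.vstack([cv2.resize(t["image"][130:350,80:440],(720,300)),cv2.resize(s[130:330,200:440],(720,300))]))
E
```

```text
28.475 [ 0.47977054  0.68492741 -0.86753613  1.72020329  0.60031368  1.02420205
  1.12262317] [5.67458230e-01 4.86499424e-04 1.65142227e-01] [-0.4569484  -0.12492189 -4.37094649] [ 0.22068312 -0.14468213  0.04671921] 0.09974606399954773 [[-1.53518253e-01 -2.12237627e-05]
 [ 9.88145808e-01 -9.34115866e-05]
 [-8.90460332e-05 -9.99999995e-01]]
tool y 98.83086994202588
pics/w12.png lip [393 234] [467 299] (393, 234, 75, 66) orange [151 191] [210 233] block left edge [140, 140, 140, 140] block back edge 171
[290 227   7   5  29] [0.57239363 0.06360373 0.12      ]
[239 316  15  15 175] [0.30366097 0.18858406 0.12      ]
```

View pics/f.png

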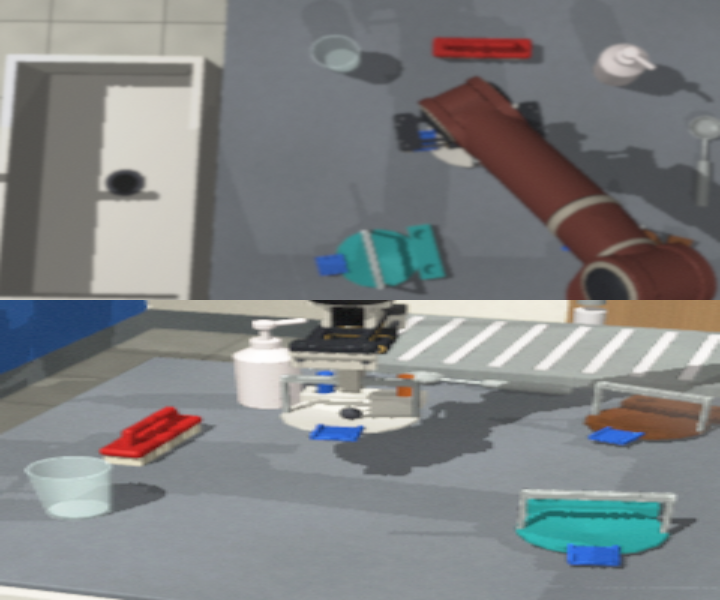

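The final view shows the dish held level with its lip toward the basin drain. The ball is in the middle, both plungers are in, and the bystanders are in place. Handing in.

```bash
python3 -c "
from station import hand_in;print(hand_in())"
```

```text
the job is handed in; nothing more can be done
None
```

I handed the job in at about 28.5 s on the robot's clock, with the arm still holding the dish. The blue plunger is in the right pocket and the orange in the left, both foot down. I lifted the dish by its handle about 10.2 cm straight up, then turned it about 107°.

**Lip aim:** the tool's jaw axis, which runs along the dish's lip direction, ends at 98.8°. The drain bearing was 99.0° from refined pixels. An earlier, rougher reading of the drain gave about 98.6°, so the aim is good to well under a degree. I could not measure the lip independently at the end, because the arm hid part of it from the top camera.

**Level:** the tool axis is vertical within 0.01°. The dish tilted about 0.25° in the grip when it was picked up. The lip and orange plunger then stayed at the same pixels in the wrist picture through the lift and turn, so it did not slip.

**Ball and bystanders:** the last side view shows the ball in the middle and both plungers in the pockets. The dispenser, tumbler and brush look undisturbed in the last views, and so does what is visible of the spoon.

**Forces and checks that disagreed:** wrist forces stayed under about 7 N at every reading.
- **Camera offset:** the wrist camera read about 1–2 mm off along the jaw direction. I corrected for this with a close look before each insertion.
- **Dropped estimate:** I discarded one early fit of the blue plunger's position because it amounted to matching a drawn model. I replaced it with plain edge rays, which agreed within 1–2 mm.

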